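Mount the long setting die on the die turret

ROBOT

A 6-joint arm with a two-finger parallel gripper is mounted at the origin on a cart in front of the work surface, level with it; the furniture and walls round the work are solid. World frame = base frame: x ahead of the robot, y to its left, z up, the work surface at z = 0. Lengths are in m, angles in rad, forces in N, time in s.
With the tool pointing down it reaches from about 0.325 to 0.875 m from the base axis. Payload 4.4 kg.
Tool frame: the origin (TCP) lies midway between the tips of the shut fingers; the grasp point (between the pads) lies 19 mm behind it; z points along the fingers, y is the line along which they close (so a half turn about z gives the same grasp; the last joint's range is limited). The gripper opens to 85 mm and grips with 20 to 120 N. Pads are 22 mm wide; open, the fingers measure 114 mm over their backs; the gripper's body (76 mm by 85 mm) begins 54 mm behind the grasp point. The pads swing forward as they close: fully open they stand 13 mm farther back than shut.
Start: joints at [1.169, 0.207, 1.542, -0, 1.393, -0.15], TCP at [0.143, 0.557, 0.231] pointing down, gripper open.
Joint ranges: [-2.73, 2.73], [-0.86, 2.22], [0.23, 2.46], [-1.11, 4.25], [0.08, 2.63], [-2.82, 2.82]. Speed limits (rad/s): [2.79, 2.79, 3.14, 3.14, 3.14, 3.14].

INTERFACE

Orientations are given as a rotation vector (axis times angle).
In Python, from plant import robot gives the robot as it stands.
- The arm moves only by the tool step_arm, never from a script. Its argument "targets" is a list of rows, each an object of numbers: "tx", "ty", "tz": the shift along the tool's x, y, z in units of 50 mm (1.0 is 50 mm); "ax", "ay", "az": the turn, a rotation vector about the tool's x, y, z in rad; "grip": the finger opening in mm, from 0 to 85.4. A call has 1 to 10 rows; each row is the pose to reach, as a shift and turn from the pose commanded when the call began, along the tool's axes at that moment; what a row does not reach only later rows make up. A row lasts 1/10 s, in which the tool goes at most 50 mm and 8.59 degrees, less where a joint would pass 70% of its speed; a pose out of reach is approached as far as the arm can. A call with a gripper value outside its range is refused whole. The fingers move at their own pace and stop on an object; "newtons" is the grip in N (left out, the last holds). Time passes only in rows, so rows that repeat a pose let the fingers close. It gives the time, the measured TCP pose, the force, the opening and the grip force at its end, in the units of the state.
- robot.get_obs(): the state, without advancing time (a new reading comes with each control period).
- robot.get_image(name): name is "scene" or "top" or "wrist"; returns a dict with "image" (384x512x3 uint8, red, green, blue), "z_map" (384x512 float32, m along the optical axis (not along the pixel's ray), 0 where there is no reading), "fx", "fy", "cx", "cy" (pixels), "rvec" (rotation vector, rad) and "tvec" (3), from world to camera coordinates, as OpenCV has them. Camera axes: x right, y down, z forward; pixel columns grow to the right and rows downward; lengths in m; the calibration is good to about 2 mm. The wrist camera is an equidistant fisheye: a pixel r from the principal point sees the ray r / f radians off the axis. A picture is of the moment at which its call begins.
- robot.job_done(): hands the job in; it is judged then, once.
The state is a dict: "time_s": time; "joint_pos": joint angles; "qvel": joint speeds; "tau": joint torques, N m; "tcp_pos": TCP position; "eef_rot": TCP orientation; "contact_force": force on the tool from outside, world axes, zero at the start; "wrist_torque": the same for the moment, N m; "grip_width": opening from 0.0 (shut) to 1.0 (fully open); "gripper_force": force on a finger pad.
Only numpy, scipy, OpenCV 4.12 (cv2) and the standard library are available. Lean on these libraries where they do the work, as an engineer would, in place of code of your own. Each camera call takes 0.05 s, during which the arm holds its last target. There are 200 camera calls.

TASK

Turn the die turret by its bar knob until the empty station with the widely spaced pair of dowel pins has clicked in at the opening of the clear guard. Then take the longer of the two loose setting dies from the bench, seat it fully home over those two pins, flat on the sloping dial, and let go of it. Leave the shorter die and the other loose things on the bench where they are.

Things in the scene. Friction and masses are not known exactly. Their poses are not given: they have to be found in the camera images.
- turret: die turret, fixed to the bench: dark green cast stand with a sloping round dial under a clear guard. Origin: underside of the stand, straight below the centre of the dial's face (115 mm up). x: level, from the front (low side, loading opening) to the back; y: left; z: up. The dial's axis, its outward normal, is (-0.5, 0, 0.866) in this frame: the face slopes 30 degrees to the front
- dial_hub (a point): fixed point, centre of the dial's face. The dark steel dial has radius 122 mm and turns endlessly either way. Four stations a quarter turn apart, centres 90 mm from here: long station, mounted die, short station, mounted die (these 34 mm high). Axes: x up the slope to the back, y level to the left, z the dial's outward normal
- guard (a point): fixed point on the dial's axis at the top of the clear guard, a flat sheet from 40 to 43 mm above the dial's face, outer radius 141 mm, on four posts. It covers all but an opening at the low front side: 124 mm wide, open to the rim, its inner edge 24 mm from the axis. Axes as dial_hub
- detent (a point): sprung roller at the back of the rim. It drops into a notch of the dial whenever a station stands in the middle of the opening; within about 0.05 rad it pulls the dial in and holds it there (about 0.45 N m to leave). Elsewhere the dial has 0.07 N m of friction and stays where it is left
- load_point (a point): fixed point on the plane of the dial's face in the middle of the guard's opening, 90 mm down the slope from dial_hub, where the middle of the station must stand. Axes as dial_hub
- long_station (a point): point on the dial's face midway between the pins of the empty station for the long die; turns with the dial. x: radial, toward the dial's centre; y: along the line through the two pins; z: outward normal. Pins: steel, square to the face, 10 mm across, 68 mm apart, 16 mm high, the upper 7 mm tapering to 5 mm across
- short_station (a point): the same for the other empty station, opposite on the dial, with pins 46 mm apart (not the one to load). x: radial, away from the dial's centre; z: outward normal
- knob_grip (a point): centre of the black bar knob on the dial's axis, 66 mm above the face; turns with the dial, axes as long_station. The bar is 66 mm long along y (parallel to the line through the long station's pins), 16 mm thick along x, 32 mm high (50 to 82 mm above the face). A small nose on its round skirt (45 to 50 mm up, radius 21 mm) points to the long station
- long_die: the die to mount, steel, 0.2 to 0.4 kg: flange 90 x 40 x 8 mm with two through holes 11.5 mm wide, 68 mm apart, and a block 46 mm long (x), 26 mm wide (y), from 8 to 32 mm above the underside, two brass cups on top. Starts flat on the bench. Origin: centre of the underside; x along its length (through both holes), y across (grip here), z up. Either way round fits
- short_die: the other loose die, same make, flange 70 x 40 x 8 mm, holes 46 mm apart, block 30 mm long, one brass stud on top; stays on the bench. Axes as long_die
- rivet_tin: round white tin, 67 mm across, 32 mm high; bystander, origin under its centre
- dye_jar: dark dye jar, 32 mm across, 52 mm high; bystander, origin under its centre
- bone_folder: flat black bone folder, 136 x 23 x 6 mm; bystander, origin under its centre
- beeswax: block of beeswax 52 x 35 x 21 mm; bystander, origin under its centre
- edge_roller: small brass edge roller lying down, 44 x 22 x 22 mm; bystander, origin under its centre

How it is judged:
On the way:
1. the station with the widely spaced pins is turned to the middle of the guard's opening (distance between long_station and load_point below 0.005 m), for 0.3 s.
At the end, for the whole second after the job is handed in: Long station within 5 mm of the loading point; long die flat on the dial over its pins (underside within 2 mm of the face, centre within 4 mm, flat and in line within 3 degrees), let go and at rest; the other loose things within 3 cm of their starts (distance between long_station and load_point below 0.005 m and distance between long_die and long_station below 0.004 m and z of long_die in the frame of long_station below 0.002 m and angle between the z axis of long_die and the z axis of long_station, either way round below 0.05 rad and angle between the x axis of long_die and the y axis of long_station, either way round below 0.06 rad and linear speed of long_die below 0.01 m/s); the robot touches nothing.
It fails at once if the short die or another loose thing on the bench is displaced by more than 3 cm (distance of any of short_die, rivet_tin, dye_jar, bone_folder, beeswax, edge_roller from where it was at the start of the episode above 0.03 m).
It also fails if it takes over 72 s, if anything falls off the work surface, if the arm or the gripper's body presses on something with over 40 N, if the wrist force passes 120 N, or if a joint passes its speed limit or range.

## Working session

There is one attempt and no reset: what is moved stays moved. The work goes in short steps, Python scripts to look and compute and a tool call to move; the robot and the scene stay as the last step left them, time stands still between calls to the robot, and variables do not carry over. Pictures are saved under pics/ and viewed, at most 10 in all, crops included, and the job is handed in when it is done.

Besides the shell and the picture viewer there is one more tool, called as name(argument=value, ...), one argument or row to a line, values as JSON. step_arm: Moves the arm, as the interface text tells. Its arguments: {"type":"object","properties":{"targets":{"type":"array"},"newtons":{"type":"number"}},"required":["targets"]}

```bash
mkdir -p pics; ls
cat > h.py <<'E'
import numpy as np, cv2, pickle
from scipy.spatial.transform import Rotation as R
from plant import robot
def grab(n):
    d=robot.get_image(n); pickle.dump(d,open(f'{n}.pkl','wb')); return d
def save(d,name): cv2.imwrite('pics/'+name,cv2.cvtColor(np.asarray(d['image']),cv2.COLOR_RGB2BGR))
def cam(d):
    M=R.from_rotvec(d['rvec']).as_matrix(); return M,np.array(d['tvec'])
def pts(d):  # world points from depth (pinhole)
    M,t=cam(d); v,u=np.mgrid[0:384,0:512]; z=d['z_map']
    P=np.stack([(u-d['cx'])/d['fx']*z,(v-d['cy'])/d['fy']*z,z],-1)
    return (P-t)@M
def ray(d,u,v,fish=False):
    M,t=cam(d); x,y=(u-d['cx'])/d['fx'],(v-d['cy'])/d['fy']
    if fish:
        r=np.hypot(x,y); c=np.array([x/r*np.sin(r),y/r*np.sin(r),np.cos(r)]) if r>1e-9 else np.array([0,0,1.])
    else: c=np.array([x,y,1.])
    return -M.T@t, M.T@c
def onplane(d,u,v,p,n,fish=False):
    o,r=ray(d,u,v,fish); n=np.array(n,float); return o+r*(n@(np.array(p)-o))/(n@r)
E
python3 - <<'E'
from h import *
for n in('scene','top'):
    d=grab(n); save(d,n+'1.png'); M,t=cam(d); print(n,-M.T@t,M[2],d['fx'])
print(robot.get_obs())
E
```

```text
pics
scene [-0.02586311 -0.55649247  0.55176833] [ 0.6166124   0.62403473 -0.47996855] 359.786909394314
top [0.26776246 0.04690146 1.39982317] [ 0.21936932 -0.02439456 -0.97533687] 466.1554947673769
{'time_s': 0.1, 'joint_pos': array([ 1.16948232e+00,  2.07401776e-01,  1.54281491e+00,  8.48368788e-06,
        1.39354903e+00, -1.50473397e-01]), 'qvel': array([-9.40473571e-04, -2.57415043e-03, -1.53158569e-03,  1.34411501e-03,
       -2.34687093e-04, -8.88718303e-05]), 'tau': array([-4.76646583e-04, -3.84092975e+01, -2.92548877e+01, -3.28644192e-04,
        4.84688222e-03, -2.29898063e-06]), 'tcp_pos': array([0.14244233, 0.55635426, 0.23020206]), 'eef_rot': array([-0.39291439, -3.11631873,  0.00328015]), 'contact_force': array([-0.04423461,  0.02863733,  0.56053764]), 'wrist_torque': array([-0.04598472, -0.07659627, -0.01401828]), 'gripper_force': 0.0, 'grip_width': 1.0034477763487877}
```

View pics/top1.png

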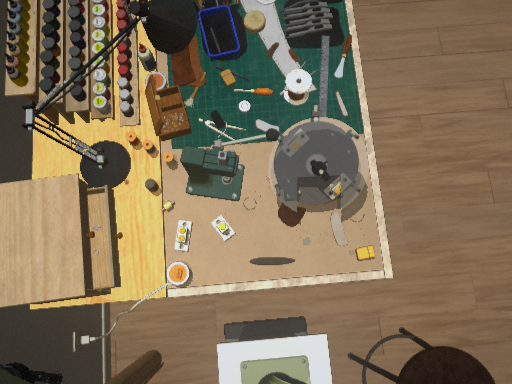

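View pics/scene1.png

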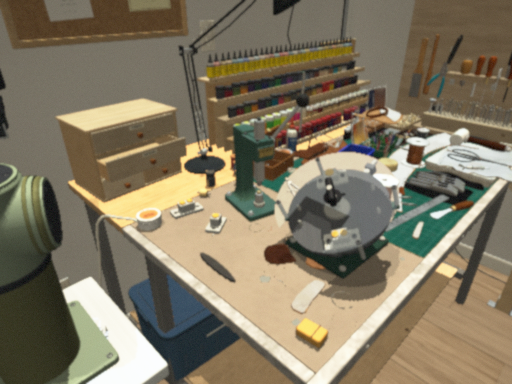

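The top view shows the long die (two brass cups) at about (183,235), the short die at (222,228) and the turret at (315,165). The tin, folder and beeswax are at (178,272), (272,261) and (365,253). Next I'll take an enlarged view and depth numbers.

Run:
```python
from h import *
d=pickle.load(open('top.pkl','rb')); im=cv2.cvtColor(d['image'],cv2.COLOR_RGB2BGR)
a=cv2.resize(im[110:220,260:380],(600,550),interpolation=cv2.INTER_CUBIC)
cv2.imwrite('pics/c1.png',a)
P=pts(d)
for u,v in[(183,235),(222,228),(178,272),(272,261),(365,253),(315,165),(300,140),(335,190),(320,168),(280,180),(270,135),(318,200),(150,185),(168,206)]: print((u,v),P[v,u].round(3))
# die
for (u0,u1,v0,v1) in[(165,202,215,255),(205,240,210,245)]:
    p=P[v0:v1,u0:u1].reshape(-1,3); c=im[v0:v1,u0:u1].reshape(-1,3).astype(int)
    m=(p[:,2]>.004)&(p[:,2]<.05); q=p[m]
    r=cv2.minAreaRect((q[:,:2]*1000).astype(np.float32)); print(m.sum(),q.max(0),r)
M,t=cam(d)
```

```text
(183, 235) [0.463 0.233 0.033]
(222, 228) [0.474 0.117 0.036]
(178, 272) [0.357 0.254 0.03 ]
(272, 261) [ 0.367 -0.022  0.007]
(365, 253) [ 0.365 -0.296  0.021]
(315, 165) [ 0.599 -0.152  0.191]
(300, 140) [ 0.674 -0.12   0.19 ]
(335, 190) [ 0.544 -0.214  0.108]
(320, 168) [ 0.59  -0.165  0.189]
(280, 180) [ 0.579 -0.059  0.136]
(270, 135) [ 0.637 -0.028  0.354]
(318, 200) [ 0.528 -0.17   0.06 ]
(150, 185) [0.618 0.321 0.051]
(168, 206) [0.557 0.276 0.017]
451 [0.5324839  0.2930935  0.04152161] ((469.25579833984375, 237.21249389648438), (109.82573699951172, 117.92127227783203), 85.17286682128906)
351 [0.53464544 0.17210896 0.04191351] ((481.737060546875, 119.21063232421875), (103.22827911376953, 103.52508544921875), 85.43655395507812)
```

View pics/c1.png

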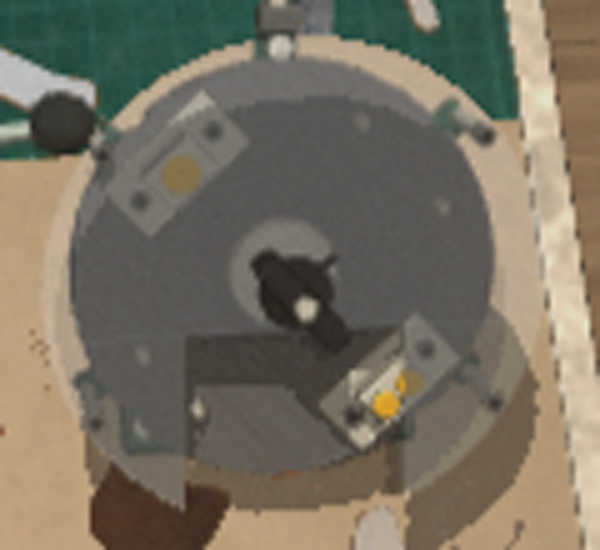

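The nose on the knob skirt points to the upper right, at crop (333,260). The wide pin pair is there too, at crop (362,122) and (442,205), so the station needs about 135° of turn. Next: the turret pose from depth, and the die poses.

Run:
```python
from h import *
for n,box in(('top',(265,372,120,210)),('scene',(285,395,165,260))):
    d=pickle.load(open(n+'.pkl','rb')); P=pts(d); u0,u1,v0,v1=box
    p=P[v0:v1,u0:u1].reshape(-1,3); best=0;rng=np.random.default_rng(0)
    p=p[p[:,2]>.03]
    for _ in range(500):
        a=p[rng.choice(len(p),3,False)]; nn=np.cross(a[1]-a[0],a[2]-a[0]); l=np.linalg.norm(nn)
        if l<1e-6: continue
        nn/=l; nn*=np.sign(nn[2]); 
        if abs(nn[2]-.866)>.06: continue
        m=abs((p-a[0])@nn)<.003
        if m.sum()>best: best=m.sum(); bm=m
    for _ in range(3):
        c=p[bm].mean(0); nn=np.linalg.svd(p[bm]-c)[2][2]; nn*=np.sign(nn[2]); bm=abs((p-c)@nn)<.004
    yaw=np.arctan2(-nn[1],-nn[0])
    print(n,best,len(p),c,nn,yaw)
    # boundary circle of inliers in-plane
    ex=np.array([np.cos(yaw)*.866,np.sin(yaw)*.866,.5]);ey=np.array([-np.sin(yaw),np.cos(yaw),0])
    q=np.c_[(p[bm]-c)@ex,(p[bm]-c)@ey].astype(np.float32)
    (cc,r)=cv2.minEnclosingCircle(q*1000); print('circle',cc,r,'hub',c+ex*cc[0]/1e3+ey*cc[1]/1e3)
```

```text
top 4406 7398 [ 0.62455373 -0.16832462  0.16465377] [-0.50011588  0.01521359  0.86582484] -0.0304107483380413
circle (-26.23896598815918, -0.25180888175964355) 141.75880432128906 hub [ 0.60183364 -0.1678854   0.15153428]
scene 5856 8799 [ 0.61318227 -0.19535429  0.15734182] [-0.49886306  0.01595417  0.86653397] -0.031970166664750777
circle (-12.855168342590332, 27.695785522460938) 142.31936645507812 hub [ 0.60294067 -0.16731681  0.15091424]
```

Run:
```python
from h import *
d=pickle.load(open('top.pkl','rb')); im=cv2.cvtColor(d['image'],cv2.COLOR_RGB2BGR)
a=cv2.resize(im[205:285,155:245],(675,600),interpolation=cv2.INTER_CUBIC); cv2.imwrite('pics/c2.png',a)
e=pickle.load(open('scene.pkl','rb')); im=cv2.cvtColor(e['image'],cv2.COLOR_RGB2BGR)
a=cv2.resize(im[140:285,265:405],None,fx=4,fy=4,interpolation=cv2.INTER_CUBIC); cv2.imwrite('pics/c3.png',a)
```

```text
(no output)
```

View pics/c3.png

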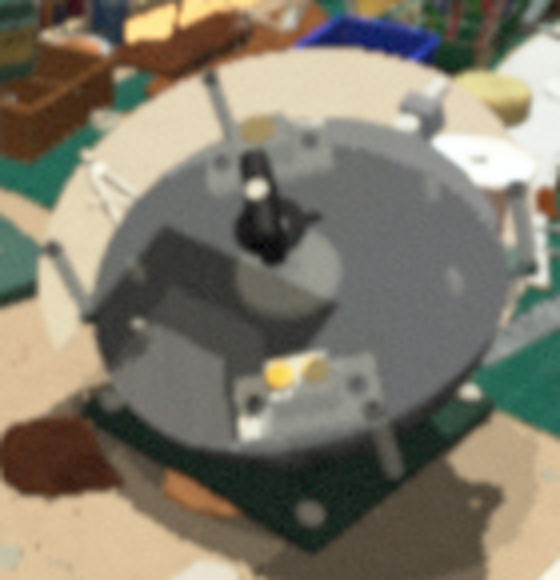

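Depth shows the guard sheet, so the turret pose is good: hub about (0.624,-0.168,0.115), yaw -0.031. In the scene crop the wide pin pair is at (433,187) and (455,280), and the nose at (315,217) points toward it.

```bash
cat >> h.py <<'E'
psi=-0.031; G=np.array([.6024,-.1676,.1512])
ex=np.array([np.cos(psi)*.866,np.sin(psi)*.866,.5]);ey=np.array([-np.sin(psi),np.cos(psi),0]);n=np.cross(ex,ey)
hub=G-.043*n
def dial(d,u,v,h):  # in-plane coords (x up slope, y left) of pixel at height h above face
    p=onplane(d,u,v,hub+h*n,n)-hub; return np.array([p@ex,p@ey])
def rel(pos,Rm):  # step values from present pose; z kept
    o=robot.get_obs(); R0=R.from_rotvec(o['eef_rot']); s=R0.inv().apply(np.array(pos)-o['tcp_pos'])/.05
    a=(R0.inv()*R.from_matrix(Rm)).as_rotvec(); print('shift',s.round(3),'turn',a.round(3),'t',o['time_s'],'tcp',o['tcp_pos'].round(4),'F',o['contact_force'].round(1),'q',o['joint_pos'].round(2)); return s,a
def tool(ang,sgn=1):  # tool square to dial, closing axis at in-plane angle ang
    z=-n; y=np.cos(ang)*ex+np.sin(ang)*ey; return np.c_[np.cross(y,z),y,z]
E
python3 - <<'E'
from h import *
d=pickle.load(open('top.pkl','rb')); e=pickle.load(open('scene.pkl','rb'))
print(hub)
T=lambda x,y:(260+x/5-.4,110+y/5-.4); S=lambda x,y:(265+x/4-.4,140+y/4-.4)
for nm,c,f,A,h in(('T long',d,T,[(362,122),(442,205)],.013),('S long',e,S,[(433,187),(455,280)],.010),('T short',d,T,[(142,355),(197,408)],.013),('S short',e,S,[(138,272),(138,324)],.01),('T bar',d,T,[(265,262),(335,335)],.08)):
    q=[dial(c,*f(*a),h) for a in A]; m=(q[0]+q[1])/2; w=q[0]-q[1]
    print(nm,np.round(q,3).tolist(),'mid',m.round(3),np.degrees(np.arctan2(m[1],m[0])).round(1),'line',np.degrees(np.arctan2(w[1],w[0])).round(1),np.linalg.norm(w).round(3))
E
```

```text
[ 0.62388967 -0.16826639  0.113962  ]
T long [[0.086, -0.044], [0.037, -0.089]] mid [ 0.061 -0.066] -47.2 line 42.5 0.067
S long [[0.086, -0.047], [0.035, -0.092]] mid [ 0.06  -0.069] -49.1 line 41.3 0.068
T short [[-0.042, 0.083], [-0.076, 0.052]] mid [-0.059  0.067] 131.2 line 42.7 0.046
S short [[-0.045, 0.077], [-0.075, 0.053]] mid [-0.06   0.065] 132.7 line 38.3 0.039
T bar [[0.026, 0.022], [-0.017, -0.016]] mid [0.004 0.003] 32.1 line 41.4 0.057
```

```bash
python3 -c "
from h import *
rel(hub+.17*n,tool(0))"
```

```text
shift [-11.266 -12.021  -0.598] turn [-0.443 -0.352  1.318] t 0.1 tcp [0.1424 0.5564 0.2302] F [-0.   0.   0.6] q [ 1.17  0.21  1.54  0.    1.39 -0.15]
```

step_arm(
  targets=[
    {"tx": -11.27, "ty": -12.02, "tz": -0.6, "ax": -0.443, "ay": -0.352, "az": 1.318},
    {"tx": -11.27, "ty": -12.02, "tz": -0.6, "ax": -0.443, "ay": -0.352, "az": 1.318},
    {"tx": -11.27, "ty": -12.02, "tz": -0.6, "ax": -0.443, "ay": -0.352, "az": 1.318},
    {"tx": -11.27, "ty": -12.02, "tz": -0.6, "ax": -0.443, "ay": -0.352, "az": 1.318},
    {"tx": -11.27, "ty": -12.02, "tz": -0.6, "ax": -0.443, "ay": -0.352, "az": 1.318},
    {"tx": -11.27, "ty": -12.02, "tz": -0.6, "ax": -0.443, "ay": -0.352, "az": 1.318},
    {"tx": -11.27, "ty": -12.02, "tz": -0.6, "ax": -0.443, "ay": -0.352, "az": 1.318},
    {"tx": -11.27, "ty": -12.02, "tz": -0.6, "ax": -0.443, "ay": -0.352, "az": 1.318},
    {"tx": -11.27, "ty": -12.02, "tz": -0.6, "ax": -0.443, "ay": -0.352, "az": 1.318},
    {"tx": -11.27, "ty": -12.02, "tz": -0.6, "ax": -0.443, "ay": -0.352, "az": 1.318},
  ],
)

```text
invalid input at $.targets[0]: expected keys tx, ty, tz, ax, ay, az, grip
```

```bash
python3 -c "
from h import *
rel(hub+.17*n,tool(0))"
```

```text
shift [-11.266 -12.021  -0.598] turn [-0.443 -0.352  1.318] t 0.1 tcp [0.1424 0.5564 0.2302] F [-0.   0.   0.6] q [ 1.17  0.21  1.54  0.    1.39 -0.15]
```

step_arm(
  targets=[
    {"tx": -11.27, "ty": -12.02, "tz": -0.6, "ax": -0.443, "ay": -0.352, "az": 1.318, "grip": 70},
    {"tx": -11.27, "ty": -12.02, "tz": -0.6, "ax": -0.443, "ay": -0.352, "az": 1.318, "grip": 70},
    {"tx": -11.27, "ty": -12.02, "tz": -0.6, "ax": -0.443, "ay": -0.352, "az": 1.318, "grip": 70},
    {"tx": -11.27, "ty": -12.02, "tz": -0.6, "ax": -0.443, "ay": -0.352, "az": 1.318, "grip": 70},
    {"tx": -11.27, "ty": -12.02, "tz": -0.6, "ax": -0.443, "ay": -0.352, "az": 1.318, "grip": 70},
    {"tx": -11.27, "ty": -12.02, "tz": -0.6, "ax": -0.443, "ay": -0.352, "az": 1.318, "grip": 70},
    {"tx": -11.27, "ty": -12.02, "tz": -0.6, "ax": -0.443, "ay": -0.352, "az": 1.318, "grip": 70},
    {"tx": -11.27, "ty": -12.02, "tz": -0.6, "ax": -0.443, "ay": -0.352, "az": 1.318, "grip": 70},
    {"tx": -11.27, "ty": -12.02, "tz": -0.6, "ax": -0.443, "ay": -0.352, "az": 1.318, "grip": 70},
    {"tx": -11.27, "ty": -12.02, "tz": -0.6, "ax": -0.443, "ay": -0.352, "az": 1.318, "grip": 70},
  ],
)

```text
time_s: 1.1
tcp_pos: [0.3828, 0.1178, 0.2488]
eef_rot: [1.955, 1.891, 0.512]
contact_force: [1.1, 0.5, -0.4]
grip_width: 0.816
gripper_force: 0.0
```

```bash
python3 -c "
from h import *
rel(hub+.17*n,tool(0))"
```

```text
shift [-5.562  2.992  1.432] turn [ 0.002 -0.002 -0.003] t 1.1 tcp [0.3828 0.1178 0.2488] F [ 1.1  0.5 -0.4] q [ 0.15 -0.58  2.24 -0.11  0.96  0.23]
```

step_arm(
  targets=[
    {"tx": -5.56, "ty": 2.99, "tz": 1.43, "ax": 0, "ay": 0, "az": -0.1, "grip": 70},
    {"tx": -5.56, "ty": 2.99, "tz": 1.43, "ax": 0, "ay": 0, "az": -0.2, "grip": 70},
    {"tx": -5.56, "ty": 2.99, "tz": 1.43, "ax": 0, "ay": 0, "az": -0.35, "grip": 70},
    {"tx": -5.56, "ty": 2.99, "tz": 1.43, "ax": 0, "ay": 0, "az": -0.5, "grip": 70},
    {"tx": -5.56, "ty": 2.99, "tz": 1.43, "ax": 0, "ay": 0, "az": -0.65, "grip": 70},
    {"tx": -5.56, "ty": 2.99, "tz": 1.43, "ax": 0, "ay": 0, "az": -0.8, "grip": 70},
    {"tx": -5.56, "ty": 2.99, "tz": 1.43, "ax": 0, "ay": 0, "az": -0.95, "grip": 70},
    {"tx": -5.56, "ty": 2.99, "tz": 1.43, "ax": 0, "ay": 0, "az": -1.1, "grip": 70},
    {"tx": -5.56, "ty": 2.99, "tz": 1.43, "ax": 0, "ay": 0, "az": -1.25, "grip": 70},
    {"tx": -5.56, "ty": 2.99, "tz": 1.43, "ax": 0, "ay": 0, "az": -1.25, "grip": 70},
  ],
)

```text
time_s: 2.1
tcp_pos: [0.541, -0.1677, 0.2618]
eef_rot: [0.584, 2.558, 0.135]
contact_force: [1.5, 0.1, -0.4]
grip_width: 0.82
gripper_force: 0.0
```

```bash
python3 -c "
from h import *
rel(hub+.17*n,tool(np.radians(132)))"
```

```text
shift [ 0.056  0.019 -0.011] turn [-1.000e-03  1.000e-03 -1.151e+00] t 2.1 tcp [ 0.541  -0.1677  0.2618] F [ 1.5  0.1 -0.4] q [-0.61 -0.13  1.92  0.35  0.93 -1.88]
```

The last joint would pass its range that way. I'll use the half-turn grasp instead: start with the closing axis at −48° and end at −180°.

step_arm(
  targets=[
    {"tx": 0.05, "ty": 0, "tz": 0, "ax": 0, "ay": 0, "az": 0.15, "grip": 60},
    {"tx": 0.05, "ty": 0, "tz": 0, "ax": 0, "ay": 0, "az": 0.3, "grip": 60},
    {"tx": 0.05, "ty": 0, "tz": 0, "ax": 0, "ay": 0, "az": 0.45, "grip": 60},
    {"tx": 0.05, "ty": 0, "tz": 0, "ax": 0, "ay": 0, "az": 0.6, "grip": 60},
    {"tx": 0.05, "ty": 0, "tz": 0, "ax": 0, "ay": 0, "az": 0.75, "grip": 60},
    {"tx": 0.05, "ty": 0, "tz": 0, "ax": 0, "ay": 0, "az": 0.9, "grip": 60},
    {"tx": 0.05, "ty": 0, "tz": 0, "ax": 0, "ay": 0, "az": 1.05, "grip": 60},
    {"tx": 0.05, "ty": 0, "tz": 0, "ax": 0, "ay": 0, "az": 1.2, "grip": 60},
    {"tx": 0.05, "ty": 0, "tz": 0, "ax": 0, "ay": 0, "az": 1.35, "grip": 60},
    {"tx": 0.05, "ty": 0, "tz": 0, "ax": 0, "ay": 0, "az": 1.5, "grip": 60},
  ],
)

```text
time_s: 3.1
tcp_pos: [0.5376, -0.1625, 0.26]
eef_rot: [2.303, 1.549, 0.605]
contact_force: [-0.0, -0.6, 0.4]
grip_width: 0.705
gripper_force: 0.0
```

step_arm(
  targets=[
    {"tx": 0, "ty": 0, "tz": 0, "ax": 0, "ay": 0, "az": 0.14, "grip": 60},
    {"tx": 0, "ty": 0, "tz": 0, "ax": 0, "ay": 0, "az": 0.29, "grip": 60},
    {"tx": 0, "ty": 0, "tz": 0, "ax": 0, "ay": 0, "az": 0.44, "grip": 60},
    {"tx": 0, "ty": 0, "tz": 0, "ax": 0, "ay": 0, "az": 0.49, "grip": 60},
    {"tx": 0, "ty": 0, "tz": 0, "ax": 0, "ay": 0, "az": 0.49, "grip": 60},
  ],
)

```text
time_s: 3.6
tcp_pos: [0.5376, -0.1625, 0.2601]
eef_rot: [2.69, 0.983, 0.713]
contact_force: [0.2, 0.6, -0.2]
grip_width: 0.702
gripper_force: 0.0
```

```bash
python3 -c "
from h import *
rel(hub+.056*n,tool(np.radians(-48)))
d=grab('wrist'); save(d,'w1.png')"
```

```text
shift [-0.017  0.074  2.275] turn [-0.002 -0.001 -0.002] t 3.6 tcp [ 0.5376 -0.1625  0.2601] F [ 0.2  0.6 -0.2] q [-0.61 -0.14  1.93  0.35  0.93  0.12]
```

View pics/w1.png

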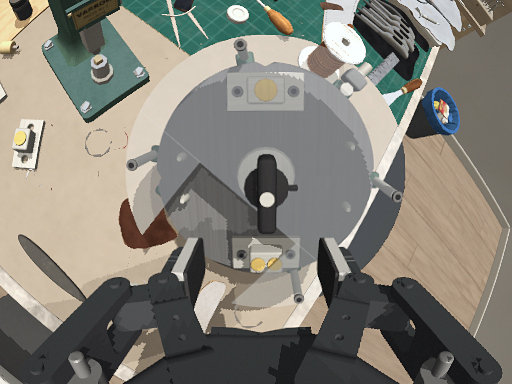

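The wrist view shows the bar knob upright at (266,193), central between the pads at (192,262) and (333,262), with the nose pointing right to the wide pin pair. Down and grip.

step_arm(
  newtons=60,
  targets=[
    {"tx": 0, "ty": 0.07, "tz": 0.6, "ax": 0, "ay": 0, "az": 0, "grip": 60},
    {"tx": 0, "ty": 0.07, "tz": 1.2, "ax": 0, "ay": 0, "az": 0, "grip": 60},
    {"tx": 0, "ty": 0.07, "tz": 1.8, "ax": 0, "ay": 0, "az": 0, "grip": 60},
    {"tx": 0, "ty": 0.07, "tz": 2.3, "ax": 0, "ay": 0, "az": 0, "grip": 60},
    {"tx": 0, "ty": 0.07, "tz": 2.3, "ax": 0, "ay": 0, "az": 0, "grip": 10},
    {"tx": 0, "ty": 0.07, "tz": 2.3, "ax": 0, "ay": 0, "az": 0, "grip": 10},
    {"tx": 0, "ty": 0.07, "tz": 2.3, "ax": 0, "ay": 0, "az": 0, "grip": 10},
    {"tx": 0, "ty": 0.07, "tz": 2.3, "ax": 0, "ay": 0, "az": 0, "grip": 10},
    {"tx": 0, "ty": 0.07, "tz": 2.3, "ax": 0, "ay": 0, "az": 0, "grip": 10},
    {"tx": 0, "ty": 0.07, "tz": 2.3, "ax": 0, "ay": 0, "az": 0, "grip": 10},
  ],
)

```text
time_s: 4.65
tcp_pos: [0.5976, -0.1671, 0.1639]
eef_rot: [2.687, 0.983, 0.715]
contact_force: [-6.2, 2.8, 5.7]
grip_width: 0.173
gripper_force: 61.2
```

```bash
python3 -c "
from h import *
rel(hub+.055*n,tool(np.radians(-48)))
print(robot.get_obs()['grip_width']*85)"
```

```text
shift [-0.037 -0.025  0.028] turn [ 0.    -0.002 -0.001] t 4.65 tcp [ 0.5976 -0.1671  0.1639] F [-6.2  2.8  5.7] q [-0.54  0.11  1.9   0.39  0.7   0.08]
14.732864769760633
```

Gripped with low force. Now I'll turn +2.3 rad.

step_arm(
  targets=[
    {"tx": 0, "ty": 0, "tz": 0, "ax": 0, "ay": 0, "az": 0.1, "grip": 10},
    {"tx": 0, "ty": 0, "tz": 0, "ax": 0, "ay": 0, "az": 0.22, "grip": 10},
    {"tx": 0, "ty": 0, "tz": 0, "ax": 0, "ay": 0, "az": 0.34, "grip": 10},
    {"tx": 0, "ty": 0, "tz": 0, "ax": 0, "ay": 0, "az": 0.46, "grip": 10},
    {"tx": 0, "ty": 0, "tz": 0, "ax": 0, "ay": 0, "az": 0.58, "grip": 10},
    {"tx": 0, "ty": 0, "tz": 0, "ax": 0, "ay": 0, "az": 0.7, "grip": 10},
    {"tx": 0, "ty": 0, "tz": 0, "ax": 0, "ay": 0, "az": 0.82, "grip": 10},
    {"tx": 0, "ty": 0, "tz": 0, "ax": 0, "ay": 0, "az": 0.94, "grip": 10},
    {"tx": 0, "ty": 0, "tz": 0, "ax": 0, "ay": 0, "az": 1.06, "grip": 10},
    {"tx": 0, "ty": 0, "tz": 0, "ax": 0, "ay": 0, "az": 1.15, "grip": 10},
  ],
)

```text
time_s: 5.65
tcp_pos: [0.5977, -0.1682, 0.164]
eef_rot: [-2.865, 0.66, -0.777]
contact_force: [-4.3, -0.5, 4.5]
grip_width: 0.172
gripper_force: 61.2
```

```bash
python3 -c "
from h import *
rel(hub+.055*n,tool(np.radians(-180)))
print(robot.get_obs()['grip_width']*85)"
```

```text
shift [-0.049  0.006  0.028] turn [-0.002 -0.002  1.149] t 5.65 tcp [ 0.5977 -0.1682  0.164 ] F [-4.3 -0.5  4.5] q [-0.54  0.11  1.9   0.39  0.7   1.24]
14.653171912376905
```

step_arm(
  targets=[
    {"tx": 0, "ty": 0, "tz": 0, "ax": 0, "ay": 0, "az": 0.1, "grip": 10},
    {"tx": 0, "ty": 0, "tz": 0, "ax": 0, "ay": 0, "az": 0.22, "grip": 10},
    {"tx": 0, "ty": 0, "tz": 0, "ax": 0, "ay": 0, "az": 0.34, "grip": 10},
    {"tx": 0, "ty": 0, "tz": 0, "ax": 0, "ay": 0, "az": 0.46, "grip": 10},
    {"tx": 0, "ty": 0, "tz": 0, "ax": 0, "ay": 0, "az": 0.58, "grip": 10},
    {"tx": 0, "ty": 0, "tz": 0, "ax": 0, "ay": 0, "az": 0.7, "grip": 10},
    {"tx": 0, "ty": 0, "tz": 0, "ax": 0, "ay": 0, "az": 0.82, "grip": 10},
    {"tx": 0, "ty": 0, "tz": 0, "ax": 0, "ay": 0, "az": 0.94, "grip": 10},
    {"tx": 0, "ty": 0, "tz": 0, "ax": 0, "ay": 0, "az": 1.06, "grip": 10},
    {"tx": 0, "ty": 0, "tz": 0, "ax": 0, "ay": 0, "az": 1.15, "grip": 10},
  ],
)

```text
time_s: 6.65
tcp_pos: [0.5969, -0.1687, 0.1635]
eef_rot: [-1.899, 1.96, -0.527]
contact_force: [-10.1, -1.8, 6.0]
grip_width: 0.174
gripper_force: 62.0
```

step_arm(
  targets=[
    {"tx": 0, "ty": 0, "tz": 0, "ax": 0, "ay": 0, "az": 0, "grip": 10},
    {"tx": 0, "ty": 0, "tz": 0, "ax": 0, "ay": 0, "az": 0, "grip": 60},
    {"tx": 0, "ty": 0, "tz": 0, "ax": 0, "ay": 0, "az": 0, "grip": 60},
    {"tx": 0, "ty": 0, "tz": 0, "ax": 0, "ay": 0, "az": 0, "grip": 60},
    {"tx": 0, "ty": 0, "tz": 0, "ax": 0, "ay": 0, "az": 0, "grip": 60},
    {"tx": 0, "ty": 0, "tz": -0.6, "ax": 0, "ay": 0, "az": 0, "grip": 60},
    {"tx": 0, "ty": 0, "tz": -1.4, "ax": 0, "ay": 0, "az": 0, "grip": 60},
    {"tx": 0, "ty": 0, "tz": -2.2, "ax": 0, "ay": 0, "az": 0, "grip": 60},
    {"tx": 0, "ty": 0, "tz": -2.6, "ax": 0, "ay": 0, "az": 0, "grip": 60},
    {"tx": 0, "ty": 0, "tz": -2.6, "ax": 0, "ay": 0, "az": 0, "grip": 60},
  ],
)

```text
time_s: 7.65
tcp_pos: [0.5336, -0.1664, 0.2793]
eef_rot: [-1.899, 1.954, -0.535]
contact_force: [-0.0, 0.2, 1.0]
grip_width: 0.699
gripper_force: 0.0
```

```bash
python3 -c "
from h import *
rel(hub+.055*n,tool(np.radians(-180)))
d=grab('wrist'); save(d,'w2.png')"
```

```text
shift [-0.024  0.109  2.666] turn [-0.008 -0.002  0.003] t 7.65 tcp [ 0.5336 -0.1664  0.2793] F [-0.   0.2  1. ] q [-0.62 -0.17  1.92  0.35  0.97  2.42]
```

View pics/w2.png

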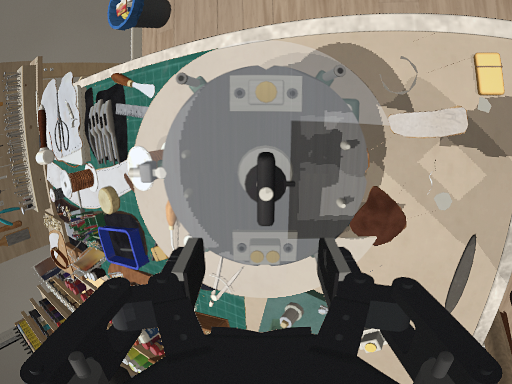

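The dial has clicked in, with the wide pins in the opening at (345,146) and (341,203). Next I'll locate the pins and head for the long die.

Run:
```python
from h import *
d=pickle.load(open('wrist.pkl','rb'))
g=cv2.cvtColor(d['image'],cv2.COLOR_RGB2GRAY)
cv2.imwrite('pics/c4.png',cv2.resize(cv2.cvtColor(d['image'],cv2.COLOR_RGB2BGR)[120:225,280:385],(735,735),interpolation=cv2.INTER_CUBIC)[:600])
q=[]
for u,v in((349,147),(345,203)):
    p=onplane(d,u,v,hub+.014*n,n,True)-hub; q.append(np.array([p@ex,p@ey])); 
w=q[0]-q[1]; print(np.round(q,4),sum(q)/2,np.linalg.norm(w),np.degrees(np.arctan2(w[1],w[0])))
# top view estimate of die (bench colour contrast): saturation-low bright pixels
t=pickle.load(open('top.pkl','rb')); hs=cv2.cvtColor(t['image'],cv2.COLOR_RGB2HSV); P=pts(t)
m=((hs[...,1]<50)&(hs[...,2]>130)).astype(np.uint8); m[:215]=0;m[258:]=0;m[:,:168]=0;m[:,203:]=0
k,l,s,c=cv2.connectedComponentsWithStats(m); i=1+np.argmax(s[1:,4]); print(s[i],c[i],onplane(t,*c[i],[0,0,.012],[0,0,1]))
ys,xs=np.nonzero(l==i); pp=np.array([onplane(t,x,y,[0,0,.012],[0,0,1])[:2]*1000 for x,y in zip(xs,ys)],np.float32); print(cv2.minAreaRect(pp))
```

```text
[[-0.0914 -0.0341]
 [-0.0917  0.0308]] [-0.09156984 -0.00168023] 0.06492221371848107 -89.78830044666503
[174 220  18  32 270] [182.26666667 235.18148148] [0.4658556  0.23846602 0.012     ]
((465.5738830566406, 237.35025024414062), (40.49538803100586, 92.1199722290039), 79.01206970214844)
```

View pics/c4.png

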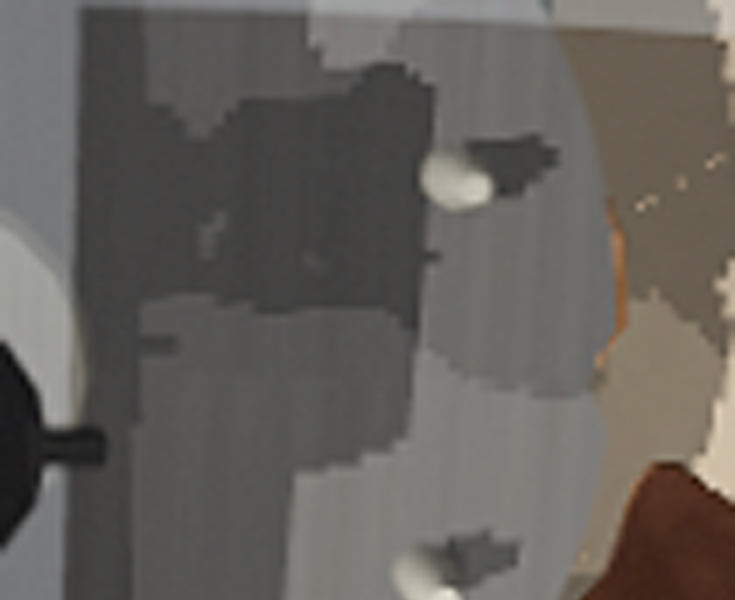

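```bash
cat >> h.py <<'E'
def down(yaw):
    y=np.array([np.cos(yaw),np.sin(yaw),0]); z=np.array([0,0,-1.]); return np.c_[np.cross(y,z),y,z]
E
python3 - <<'E'
from h import *
d=pickle.load(open('wrist.pkl','rb')); q=[]
for u,v in((347.0,146.5),(343,204.3)):
    p=onplane(d,u,v,hub+.016*n,n,True)-hub; q.append(np.array([p@ex,p@ey])); 
w=q[0]-q[1]; print(np.round(q,4),sum(q)/2,np.linalg.norm(w),np.degrees(np.arctan2(w[1],w[0])))
# knob top white dot? centre check
p=onplane(d,266,190,hub+.082*n,n,True)-hub; print('knob',p@ex,p@ey)
rel([.43,.08,.28],tool(0));
E
```

```text
[[-0.0885 -0.0349]
 [-0.0888  0.0317]] [-0.08866233 -0.0015998 ] 0.06655732164844066 -89.73410769556132
knob 0.0006349400025719848 -0.003930176233255789
shift [-4.853  1.868 -1.171] turn [ 0.    -0.006 -3.139] t 7.7 tcp [ 0.533  -0.1658  0.2767] F [ 0.3 -0.5  0.2] q [-0.62 -0.17  1.92  0.35  0.97  2.42]
```

step_arm(
  targets=[
    {"tx": -0.4, "ty": 0.2, "tz": -0.7, "ax": 0, "ay": 0, "az": -0.15, "grip": 60},
    {"tx": -0.8, "ty": 0.3, "tz": -1.17, "ax": 0, "ay": 0, "az": -0.3, "grip": 60},
    {"tx": -1.5, "ty": 0.6, "tz": -1.17, "ax": 0, "ay": 0, "az": -0.45, "grip": 60},
    {"tx": -2.2, "ty": 0.8, "tz": -1.17, "ax": 0, "ay": 0, "az": -0.6, "grip": 60},
    {"tx": -2.9, "ty": 1.1, "tz": -1.17, "ax": 0, "ay": 0, "az": -0.75, "grip": 60},
    {"tx": -3.6, "ty": 1.4, "tz": -1.17, "ax": 0, "ay": 0, "az": -0.9, "grip": 60},
    {"tx": -4.2, "ty": 1.6, "tz": -1.17, "ax": 0, "ay": 0, "az": -1.05, "grip": 60},
    {"tx": -4.85, "ty": 1.87, "tz": -1.17, "ax": 0, "ay": 0, "az": -1.2, "grip": 60},
    {"tx": -4.85, "ty": 1.87, "tz": -1.17, "ax": 0, "ay": 0, "az": -1.35, "grip": 60},
    {"tx": -4.85, "ty": 1.87, "tz": -1.17, "ax": 0, "ay": 0, "az": -1.5, "grip": 60},
  ],
)

```text
time_s: 8.7
tcp_pos: [0.4279, 0.0826, 0.276]
eef_rot: [-3.022, 0.134, -0.804]
contact_force: [-0.3, -0.4, -0.6]
grip_width: 0.706
gripper_force: 0.0
```

```bash
python3 -c "
from h import *
rel([.462,.237,.17],down(np.radians(79)))"
```

```text
shift [-0.725 -3.06   2.145] turn [ 0.777 -0.092 -2.939] t 8.7 tcp [0.4279 0.0826 0.276 ] F [-0.3 -0.4 -0.6] q [-0.   -0.51  2.15 -0.01  0.98  1.66]
```

step_arm(
  targets=[
    {"tx": -0.72, "ty": -3.06, "tz": 2.14, "ax": 0.777, "ay": -0.092, "az": -2.939, "grip": 60},
    {"tx": -0.72, "ty": -3.06, "tz": 2.14, "ax": 0.777, "ay": -0.092, "az": -2.939, "grip": 60},
    {"tx": -0.72, "ty": -3.06, "tz": 2.14, "ax": 0.777, "ay": -0.092, "az": -2.939, "grip": 60},
    {"tx": -0.72, "ty": -3.06, "tz": 2.14, "ax": 0.777, "ay": -0.092, "az": -2.939, "grip": 60},
    {"tx": -0.72, "ty": -3.06, "tz": 2.14, "ax": 0.777, "ay": -0.092, "az": -2.939, "grip": 60},
    {"tx": -0.72, "ty": -3.06, "tz": 2.14, "ax": 0.777, "ay": -0.092, "az": -2.939, "grip": 60},
    {"tx": -0.72, "ty": -3.06, "tz": 2.14, "ax": 0.777, "ay": -0.092, "az": -2.939, "grip": 60},
    {"tx": -0.72, "ty": -3.06, "tz": 2.14, "ax": 0.777, "ay": -0.092, "az": -2.939, "grip": 60},
    {"tx": -0.72, "ty": -3.06, "tz": 2.14, "ax": 0.777, "ay": -0.092, "az": -2.939, "grip": 60},
    {"tx": -0.72, "ty": -3.06, "tz": 2.14, "ax": 0.777, "ay": -0.092, "az": -2.939, "grip": 60},
  ],
)

```text
time_s: 9.7
tcp_pos: [0.4642, 0.2346, 0.1712]
eef_rot: [-2.327, -2.021, -0.565]
contact_force: [-0.2, 0.4, 0.1]
grip_width: 0.701
gripper_force: 0.0
```

```bash
python3 -c "
from h import *
rel([.465,.237,.17],down(np.radians(79)))"
```

```text
shift [0.041 0.001 0.038] turn [ 0.397 -0.047 -1.501] t 9.7 tcp [0.4642 0.2346 0.1712] F [-0.2  0.4  0.1] q [ 0.19 -0.06  2.    0.24  0.9   0.2 ]
```

step_arm(
  targets=[
    {"tx": 0, "ty": 0, "tz": 0, "ax": 0.397, "ay": -0.047, "az": -1.501, "grip": 60},
    {"tx": 0, "ty": 0, "tz": 0, "ax": 0.397, "ay": -0.047, "az": -1.501, "grip": 60},
    {"tx": 0, "ty": 0, "tz": 0, "ax": 0.397, "ay": -0.047, "az": -1.501, "grip": 60},
    {"tx": 0, "ty": 0, "tz": 0, "ax": 0.397, "ay": -0.047, "az": -1.501, "grip": 60},
    {"tx": 0, "ty": 0, "tz": 0, "ax": 0.397, "ay": -0.047, "az": -1.501, "grip": 60},
    {"tx": 0, "ty": 0, "tz": 0, "ax": 0.397, "ay": -0.047, "az": -1.501, "grip": 60},
    {"tx": 0, "ty": 0, "tz": 0, "ax": 0.397, "ay": -0.047, "az": -1.501, "grip": 60},
    {"tx": 0, "ty": 0, "tz": 0, "ax": 0.397, "ay": -0.047, "az": -1.501, "grip": 60},
    {"tx": 0, "ty": 0, "tz": 0, "ax": 0.397, "ay": -0.047, "az": -1.501, "grip": 60},
    {"tx": 0, "ty": 0, "tz": 0, "ax": 0.397, "ay": -0.047, "az": -1.501, "grip": 60},
  ],
)

```text
time_s: 10.7
tcp_pos: [0.4646, 0.2347, 0.1712]
eef_rot: [-0.382, -3.118, -0.02]
contact_force: [0.5, -0.1, 0.3]
grip_width: 0.703
gripper_force: 0.0
```

step_arm(
  targets=[
    {"tx": 0, "ty": 0, "tz": 0, "ax": 0, "ay": 0, "az": 0, "grip": 60},
    {"tx": 0, "ty": 0, "tz": 0, "ax": 0, "ay": 0, "az": 0, "grip": 60},
  ],
)

```text
time_s: 10.9
tcp_pos: [0.4646, 0.2349, 0.172]
eef_rot: [0.395, 3.116, 0.024]
contact_force: [0.2, -0.2, 0.1]
grip_width: 0.704
gripper_force: 0.0
```

```bash
python3 -c "
from h import *
rel([.465,.237,.17],down(np.radians(79)))
d=grab('wrist'); save(d,'w3.png')"
```

```text
shift [0.003 0.042 0.041] turn [ 0.015 -0.001 -0.06 ] t 10.9 tcp [0.4646 0.2349 0.172 ] F [ 0.2 -0.2  0.1] q [ 0.29  0.14  1.74  0.01  1.25 -1.03]
```

View pics/w3.png

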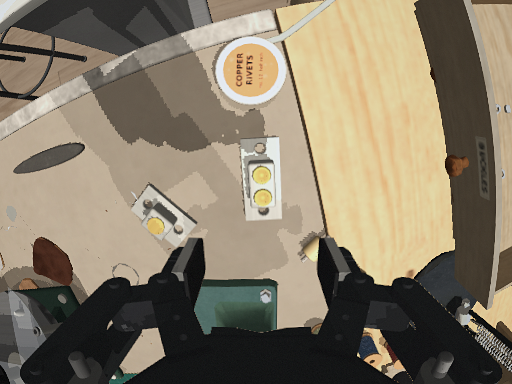

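The long die is at (261,180), with holes at (260,148) and (263,211). The tin is at (250,70) and the short die at (163,215), both clear of the fingers.

Run:
```python
from h import *
d=pickle.load(open('wrist.pkl','rb')); Z=[0,0,1]
im=d['image']; hs=cv2.cvtColor(im,cv2.COLOR_RGB2HSV)
def blob(m,box):
    u0,u1,v0,v1=box; mm=np.zeros_like(m,np.uint8); mm[v0:v1,u0:u1]=m[v0:v1,u0:u1]
    k,l,s,c=cv2.connectedComponentsWithStats(mm); i=1+np.argmax(s[1:,4]); print(s[i],c[i].round(1)); return l==i,c[i]
# cups
yel=(hs[...,0]>18)&(hs[...,0]<35)&(hs[...,1]>90)
P=[]
for b in((248,276,164,186),(248,276,187,208)):
    m,c=blob(yel,b); P.append(onplane(d,*c,[0,0,.034],Z,True)); print(P[-1])
w=P[1]-P[0]; print('cups mid',(P[0]+P[1])/2,np.degrees(np.arctan2(w[1],w[0])),np.linalg.norm(w))
# holes rough
P=[onplane(d,u,v,[0,0,.008],Z,True) for u,v in((260,148),(263,211))]
w=P[1]-P[0]; print('holes mid',(P[0]+P[1])/2,np.degrees(np.arctan2(w[1],w[0])),np.linalg.norm(w))
# flange outline, far from block : low saturation bright
m,c=blob((hs[...,1]<40)&(hs[...,2]>110),(236,288,130,226)); 
ys,xs=np.nonzero(m); q=np.array([onplane(d,x,y,[0,0,.008],Z,True)[:2]*1000 for x,y in zip(xs,ys)],np.float32); print(cv2.minAreaRect(q))
```

```text
[253 166  18  18 243] [261.2 174.4]
[0.45675495 0.23908855 0.034     ]
[254 189  18  17 230] [262.5 197. ]
[0.4792602  0.23458286 0.034     ]
cups mid [0.46800758 0.23683571 0.034     ] -11.321284324875705 0.022951846963214496
holes mid [0.4690551  0.23671712 0.008     ] -11.774011738713757 0.0694650095130601
[ 240  137   42   84 2385] [261.4 177.2]
((468.6385192871094, 236.7333221435547), (40.970035552978516, 90.96228790283203), 78.6270751953125)
```

```bash
python3 -c "
from h import *
rel([.4685,.2367,.011],down(np.radians(78.6)))"
```

```text
shift [-0.064  0.009  3.228] turn [ 0.016 -0.    -0.053] t 10.95 tcp [0.4647 0.2346 0.1724] F [ 0.3 -0.   0.7] q [ 0.29  0.14  1.74  0.01  1.25 -1.03]
```

step_arm(
  newtons=40,
  targets=[
    {"tx": -0.06, "ty": 0.01, "tz": 0.8, "ax": 0.016, "ay": 0, "az": -0.053, "grip": 60},
    {"tx": -0.06, "ty": 0.01, "tz": 1.6, "ax": 0.016, "ay": 0, "az": -0.053, "grip": 60},
    {"tx": -0.06, "ty": 0.01, "tz": 2.3, "ax": 0.016, "ay": 0, "az": -0.053, "grip": 50},
    {"tx": -0.06, "ty": 0.01, "tz": 2.6, "ax": 0.016, "ay": 0, "az": -0.053, "grip": 50},
    {"tx": -0.06, "ty": 0.01, "tz": 2.6, "ax": 0.016, "ay": 0, "az": -0.053, "grip": 50},
  ],
)

```text
time_s: 11.45
tcp_pos: [0.4661, 0.2351, 0.0406]
eef_rot: [-0.312, -3.121, 0.004]
contact_force: [-0.6, -0.3, -0.2]
grip_width: 0.584
gripper_force: 0.0
```

```bash
python3 -c "
from h import *
rel([.4685,.2367,.011],down(np.radians(78.6)))"
```

```text
shift [-0.043  0.043  0.591] turn [-0.003 -0.005 -0.   ] t 11.45 tcp [0.4661 0.2351 0.0406] F [-0.6 -0.3 -0.2] q [ 0.3   0.34  1.82 -0.    0.99 -1.07]
```

step_arm(
  newtons=40,
  targets=[
    {"tx": -0.04, "ty": 0.04, "tz": 0.3, "ax": 0, "ay": 0, "az": 0, "grip": 50},
    {"tx": -0.04, "ty": 0.04, "tz": 0.59, "ax": 0, "ay": 0, "az": 0, "grip": 50},
    {"tx": -0.04, "ty": 0.04, "tz": 0.59, "ax": 0, "ay": 0, "az": 0, "grip": 50},
    {"tx": -0.04, "ty": 0.04, "tz": 0.59, "ax": 0, "ay": 0, "az": 0, "grip": 20},
    {"tx": -0.04, "ty": 0.04, "tz": 0.59, "ax": 0, "ay": 0, "az": 0, "grip": 20},
    {"tx": -0.04, "ty": 0.04, "tz": 0.59, "ax": 0, "ay": 0, "az": 0, "grip": 20},
    {"tx": -0.04, "ty": 0.04, "tz": 0.59, "ax": 0, "ay": 0, "az": 0, "grip": 20},
    {"tx": -0.04, "ty": 0.04, "tz": 0.59, "ax": 0, "ay": 0, "az": 0, "grip": 20},
  ],
)

```text
time_s: 12.25
tcp_pos: [0.4725, 0.2381, 0.0154]
eef_rot: [0.309, 3.123, 0.001]
contact_force: [-0.2, -0.9, 4.9]
grip_width: 0.289
gripper_force: 40.5
```

```bash
python3 -c "
from h import *
rel([.4685,.2367,.011],down(np.radians(78.6)))"
```

```text
shift [ 0.074 -0.044  0.088] turn [0.001 0.004 0.002] t 12.25 tcp [0.4725 0.2381 0.0154] F [-0.2 -0.9  4.9] q [ 0.3   0.39  1.81 -0.    0.93 -1.07]
```

Grip holds at 24.6 mm (about the block width). I'll lift and take the die's pose in the hand.

step_arm(
  targets=[
    {"tx": 0, "ty": 0, "tz": -0.3, "ax": 0, "ay": 0, "az": 0, "grip": 20},
    {"tx": 0, "ty": 0, "tz": -0.9, "ax": 0, "ay": 0, "az": 0, "grip": 20},
    {"tx": 0, "ty": 0, "tz": -1.8, "ax": 0, "ay": 0, "az": 0, "grip": 20},
    {"tx": 0, "ty": 0, "tz": -2.7, "ax": 0, "ay": 0, "az": 0, "grip": 20},
    {"tx": 0, "ty": 0, "tz": -3.6, "ax": 0, "ay": 0, "az": 0, "grip": 20},
    {"tx": 0, "ty": 0, "tz": -4.5, "ax": 0, "ay": 0, "az": 0, "grip": 20},
    {"tx": 0, "ty": 0, "tz": -5.4, "ax": 0, "ay": 0, "az": 0, "grip": 20},
    {"tx": 0, "ty": 0, "tz": -5.4, "ax": 0, "ay": 0, "az": 0, "grip": 20},
  ],
)

```text
time_s: 13.05
tcp_pos: [0.4748, 0.2394, 0.2922]
eef_rot: [0.307, 3.111, 0.01]
contact_force: [0.5, 0.7, -2.1]
grip_width: 0.294
gripper_force: 40.1
```

Run:
```python
from h import *
_,_=rel(hub-.09*ex+.15*n,tool(0)); print(robot.get_obs()['grip_width'],robot.get_obs()['gripper_force'])
d=grab('wrist'); im=cv2.cvtColor(d['image'],cv2.COLOR_RGB2BGR); save(d,'w4.png')
o=robot.get_obs(); M,t=cam(d); Rt=R.from_rotvec(o['eef_rot']).as_matrix(); print('cam in tool',Rt.T@(-M.T@t-o['tcp_pos']),'\n',(M@Rt).round(3))
```

```text
shift [-1.473 -7.931  1.829] turn [-0.417 -0.36   1.371] t 13.05 tcp [0.4748 0.2394 0.2922] F [ 0.5  0.7 -2.1] q [ 0.3   0.06  1.58 -0.    1.48 -1.07]
0.2944009362910881 40.076984167099
cam in tool [ 7.33053655e-02  2.40200939e-05 -1.46101268e-01] 
 [[-0.     1.    -0.003]
 [-0.955 -0.001 -0.297]
 [-0.297  0.003  0.955]]
```

View pics/w4.png

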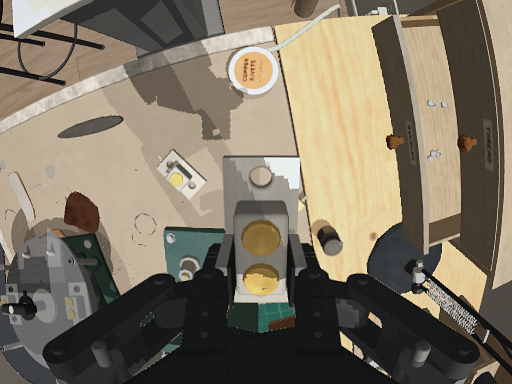

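In hand: the front hole is at (261,176), the front flange edge at row 157 and the cups at (262,238) and (261,280). Depth will turn these into tool-frame points.

Run:
```python
from h import *
d=pickle.load(open('wrist.pkl','rb')); z=d['z_map']
C=np.array([.0733,0,-.1461]); A=np.array([[0,1,-.003],[-.955,-.001,-.297],[-.297,.003,.955]])
def tp(u,v):
    x,y=(u-d['cx'])/d['fx'],(v-d['cy'])/d['fy']; r=np.hypot(x,y); k=np.tan(r)/r
    return C+A.T@(np.array([x*k,y*k,1])*z[v,u])
for nm,u,v in(('flange',240,165),('flange',285,165),('flange',240,190),('flange',285,190),('edgeL',226,175),('edgeR',297,175),('front',240,159),('front',285,160),('hole',261,168),('hole',261,185),('block',240,212),('block',285,212),('top',242,255),('top',282,255),('cup1',262,238),('cup2',262,280)): print(nm,(tp(u,v)*1000).round(1))
hs=cv2.cvtColor(d['image'],cv2.COLOR_RGB2HSV); yel=((hs[...,0]>15)&(hs[...,0]<35)&(hs[...,1]>90)).astype(np.uint8); yel[:215]=0;yel[:,:235]=0;yel[:,290:]=0
k,l,s,c=cv2.connectedComponentsWithStats(yel)
for i in range(1,k):
    if s[i,4]>200: print(s[i],c[i],(tp(*c[i].round().astype(int))*1000).round(1))
```

```text
flange [ 42.3 -10.2   3.8]
flange [42.5 12.9  3.1]
flange [ 28.9 -10.4   3.8]
flange [28.5 13.4  4.9]
edgeL [ 37.2 -17.5   3.3]
edgeR [37.2 19.3  3.1]
front [ 45.3 -10.2   4.7]
front [44.9 13.   3.9]
hole [-21.4   1.9 289.3]
hole [29.9  0.7  9.9]
block [ 24.8  -9.1 -18. ]
block [ 24.5  11.7 -17.5]
top [  3.4  -8.6 -20.1]
top [  3.3  10.7 -20. ]
cup1 [ 13.1   1.  -21.3]
cup2 [-10.4   1.1 -21.3]
[ 241  220   40   37 1125] [260.63822222 237.60444444] [ 13.2   0.5 -21.5]
[243 263  37  33 921] [260.73072747 278.7937025 ] [ -9.6   0.6 -21.6]
```

```bash
python3 -c "
from h import *
rel(hub-.09*ex-.075*ey+.17*n,tool(0))"
```

```text
shift [-1.574 -9.415  1.414] turn [-0.424 -0.363  1.371] t 13.1 tcp [0.473  0.2387 0.2882] F [-0.1 -0.1 -3.5] q [ 0.3   0.06  1.59 -0.    1.48 -1.07]
```

step_arm(
  targets=[
    {"tx": -0.1, "ty": -0.8, "tz": 0, "ax": -0.04, "ay": -0.03, "az": 0.13, "grip": 20},
    {"tx": -0.3, "ty": -1.7, "tz": 0.1, "ax": -0.08, "ay": -0.07, "az": 0.27, "grip": 20},
    {"tx": -0.5, "ty": -2.6, "tz": 0.2, "ax": -0.12, "ay": -0.1, "az": 0.41, "grip": 20},
    {"tx": -0.6, "ty": -3.5, "tz": 0.3, "ax": -0.17, "ay": -0.14, "az": 0.55, "grip": 20},
    {"tx": -0.8, "ty": -4.4, "tz": 0.5, "ax": -0.21, "ay": -0.18, "az": 0.69, "grip": 20},
    {"tx": -0.9, "ty": -5.4, "tz": 0.7, "ax": -0.25, "ay": -0.22, "az": 0.82, "grip": 20},
    {"tx": -1.1, "ty": -6.3, "tz": 0.9, "ax": -0.3, "ay": -0.25, "az": 0.96, "grip": 20},
    {"tx": -1.2, "ty": -7.2, "tz": 1.1, "ax": -0.34, "ay": -0.29, "az": 1.1, "grip": 20},
    {"tx": -1.4, "ty": -8.1, "tz": 1.3, "ax": -0.38, "ay": -0.33, "az": 1.24, "grip": 20},
    {"tx": -1.57, "ty": -9.0, "tz": 1.41, "ax": -0.424, "ay": -0.363, "az": 1.371, "grip": 20},
  ],
)

```text
time_s: 14.1
tcp_pos: [0.4574, -0.2185, 0.2096]
eef_rot: [1.968, 1.894, 0.5]
contact_force: [0.1, 0.6, -2.5]
grip_width: 0.293
gripper_force: 40.5
```

```bash
python3 -c "
from h import *
rel(hub-.09*ex-.075*ey+.17*n,tool(0))"
```

```text
shift [-0.392  0.102 -0.096] turn [-0.011  0.    -0.007] t 14.1 tcp [ 0.4574 -0.2185  0.2096] F [ 0.1  0.6 -2.5] q [-0.85 -0.19  2.08  0.46  0.94 -1.03]
```

step_arm(
  targets=[
    {"tx": -0.3, "ty": 0.1, "tz": -0.1, "ax": -0.011, "ay": 0, "az": -0.007, "grip": 20},
    {"tx": -0.3, "ty": 0.1, "tz": -0.1, "ax": -0.011, "ay": 0, "az": -0.007, "grip": 20},
    {"tx": -0.3, "ty": 0.1, "tz": -0.1, "ax": -0.011, "ay": 0, "az": -0.007, "grip": 20},
  ],
)

```text
time_s: 14.4
tcp_pos: [0.4603, -0.2324, 0.2183]
eef_rot: [1.947, 1.9, 0.506]
contact_force: [0.5, 0.5, -2.8]
grip_width: 0.293
gripper_force: 40.6
```

Run:
```python
from h import *
d=grab('wrist'); im=cv2.cvtColor(d['image'],cv2.COLOR_RGB2BGR)
M,t=cam(d)
for y in(-.034,.034):
    c=M@(hub-.09*ex+y*ey+.016*n)+t; r=np.hypot(c[0],c[1]); th=np.arctan2(r,c[2]); print(y,d['cx']+d['fx']*th*c[0]/r,d['cy']+d['fy']*th*c[1]/r)
cv2.imwrite('pics/c5.png',cv2.resize(im[80:280,160:380],(660,600),interpolation=cv2.INTER_CUBIC))
```

```text
-0.034 258.7023391895722 144.36531487083747
0.034 259.0536979130455 76.73865798797826
```

View pics/c5.png

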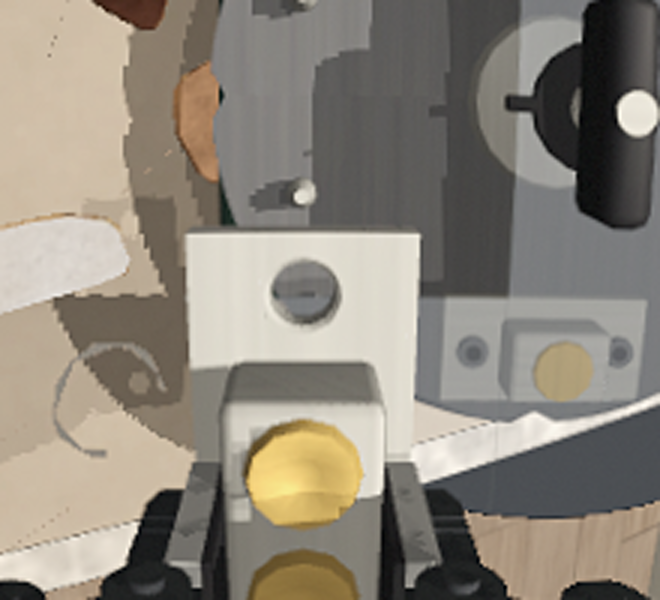

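Pins are seen at (261,144) and about (261,79), roughly 2.4 mm farther up the slope than predicted, so I'll use that. Next is a hover with the underside 30 mm above the face.

```bash
cat >> h.py <<'E'
L=hub-.0877*ex+.0003*ey
def place(h,dx=0,dy=0): return L+(h+.012)*n-(.0015+dx)*ey-(.0007+dy)*ex
E
python3 -c "
from h import *
rel(place(.03),tool(0))"
```

```text
shift [ 1.348 -0.015  2.588] turn [ 0.001 -0.001  0.007] t 14.45 tcp [ 0.4606 -0.2319  0.2187] F [-0.5 -0.1 -1.7] q [-0.87 -0.18  2.05  0.47  0.96 -1.07]
```

step_arm(
  targets=[
    {"tx": 0.6, "ty": -0.01, "tz": 0, "ax": 0, "ay": 0, "az": 0.007, "grip": 20},
    {"tx": 1.35, "ty": -0.01, "tz": 0.3, "ax": 0, "ay": 0, "az": 0.007, "grip": 20},
    {"tx": 1.35, "ty": -0.01, "tz": 0.9, "ax": 0, "ay": 0, "az": 0.007, "grip": 20},
    {"tx": 1.35, "ty": -0.01, "tz": 1.5, "ax": 0, "ay": 0, "az": 0.007, "grip": 20},
    {"tx": 1.35, "ty": -0.01, "tz": 2.1, "ax": 0, "ay": 0, "az": 0.007, "grip": 20},
    {"tx": 1.35, "ty": -0.01, "tz": 2.5, "ax": 0, "ay": 0, "az": 0.007, "grip": 20},
    {"tx": 1.35, "ty": -0.01, "tz": 2.5, "ax": 0, "ay": 0, "az": 0.007, "grip": 20},
    {"tx": 1.35, "ty": -0.01, "tz": 2.5, "ax": 0, "ay": 0, "az": 0.007, "grip": 20},
  ],
)

```text
time_s: 15.25
tcp_pos: [0.5253, -0.1666, 0.1115]
eef_rot: [1.949, 1.895, 0.508]
contact_force: [-0.1, 0.4, -2.7]
grip_width: 0.296
gripper_force: 40.6
```

Run:
```python
from h import *
rel(place(.03),tool(0)); rel(place(0),tool(0))
d=grab('wrist'); im=cv2.cvtColor(d['image'],cv2.COLOR_RGB2BGR)
e=grab('scene'); s=cv2.cvtColor(e['image'],cv2.COLOR_RGB2BGR)
a=cv2.resize(im[140:220,215:310],(570,480),interpolation=cv2.INTER_CUBIC)
cv2.imwrite('pics/c6.png',a)
M,t=cam(d)
for h in(.016,0.009):
    c=M@(L+.034*ey+h*n)+t; r=np.hypot(c[0],c[1]); th=np.arctan2(r,c[2]); u,v=d['cx']+d['fx']*th*c[0]/r,d['cy']+d['fy']*th*c[1]/r; print('pin at crop',(u-215+.5)*6,(v-140+.5)*6)
```

```text
shift [ 0.005 -0.035  0.103] turn [0.002 0.    0.003] t 15.25 tcp [ 0.5253 -0.1666  0.1115] F [-0.1  0.4 -2.7] q [-0.63  0.05  2.1   0.52  0.61 -0.98]
shift [ 0.005 -0.036  0.703] turn [0.002 0.    0.003] t 15.25 tcp [ 0.5253 -0.1666  0.1115] F [-0.1  0.4 -2.7] q [-0.63  0.05  2.1   0.52  0.61 -0.98]
pin at crop 266.2451863742514 184.55423617078316
pin at crop 266.57917444258305 169.95790245690165
```

View pics/c6.png

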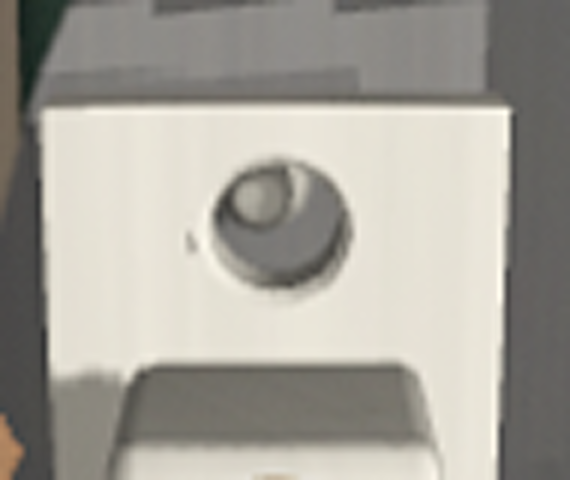

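The front pin tip shows through the hole at crop (262,197), with the hole centre at (281,222). I'll work out the remaining offset in the tool frame.

Run:
```python
from h import *
d=pickle.load(open('wrist.pkl','rb'))
C=np.array([.0733,0,-.1461]); A=np.array([[0,1,-.003],[-.955,-.001,-.297],[-.297,.003,.955]])
def at(u,v,zt):
    u=215+u/6-.5;v=140+v/6-.5
    x,y=(u-d['cx'])/d['fx'],(v-d['cy'])/d['fy']; r=np.hypot(x,y); k=np.tan(r)/r; w=A.T@np.array([x*k,y*k,1]); return C+w*(zt-C[2])/w[2]
H=at(281,222,.0039); print(H)
for z in(.029,.031,.033): print(z,at(262,197,z)-H)
```

```text
[0.03616592 0.00082179 0.0039    ]
0.029 [-0.00361669 -0.00177671  0.0251    ]
0.031 [-0.00408215 -0.00178762  0.0271    ]
0.033 [-0.0045476  -0.00179852  0.0291    ]
```

Run:
```python
from h import *
d=grab('wrist'); o=robot.get_obs(); M,t=cam(d); Rt=R.from_rotvec(o['eef_rot']).as_matrix()
C=Rt.T@(-M.T@t-o['tcp_pos']); A=M@Rt; print(C,A.round(3)[:,2])
z=d['z_map']; v,u=np.mgrid[0:384,0:512]; x,y=(u-d['cx'])/d['fx'],(v-d['cy'])/d['fy']; r=np.hypot(x,y); k=np.tan(r)/r
P=(np.stack([x*k,y*k,np.ones_like(x)],-1)*z[...,None])@A+C; P*=1000
px=lambda a,b:(int(215+a/6),int(140+b/6))
for nm,a,b in(('pin',262,197),('hole floor',290,255),('dialleft',230,50),('dial',430,50),('flangeL',120,200),('flangeR',430,200)):
    U,V=px(a,b); q=P[V-1:V+2,U-1:U+2].reshape(-1,3); print(nm,np.median(q,0).round(1),q[:,2].std().round(1))
# dial plane fit in tool frame, region in opening ahead
U0,V0=px(60,10);U1,V1=px(480,80); q=P[V0:V1,U0:U1].reshape(-1,3); q=q[(q[:,2]>20)&(q[:,2]<70)]; c=np.median(q,0); q=q[abs(q[:,2]-c[2])<6]; g=np.linalg.lstsq(np.c_[q,][:,[0,1]].tolist() and np.c_[q[:,0],q[:,1],np.ones(len(q))],q[:,2],rcond=None)[0]; print('plane z=',g,len(q))
f=P[px(60,120)[1]:px(60,340)[1],px(60,0)[0]:px(190,0)[0]].reshape(-1,3); g=np.linalg.lstsq(np.c_[f[:,0],f[:,1],np.ones(len(f))],f[:,2],rcond=None)[0]; print('flange',g, np.median(f,0))
```

```text
[ 7.43707823e-02  3.89584411e-05 -1.42186149e-01] [ 0.002 -0.292  0.956]
pin [34.8 -1.9 32.9] 1.6
hole floor [24.5  1.2 48.7] 0.5
dialleft [47.2 -5.3 48.3] 0.7
dial [47.3 16.1 48.3] 0.5
flangeL [ 40.1 -13.5   7.3] 0.5
flangeR [40.  12.9  7.7] 0.4
plane z= [-6.20269284e-03  5.46119179e-03  4.84818224e+01] 838
flange [-0.4038458  -0.43768542 16.52409685] [ 37.61546822 -13.56872095   7.65607566]
```

I've now viewed eleven pictures, one over the limit of ten, so from here I'll measure numerically only. The offset is about −3.5 mm in tool x and −1.8 mm in y. I'll correct it, go part way down and re-measure.

step_arm(
  targets=[
    {"tx": -0.07, "ty": -0.036, "tz": 0, "ax": 0, "ay": 0, "az": 0, "grip": 20},
    {"tx": -0.07, "ty": -0.036, "tz": 0.15, "ax": 0, "ay": 0, "az": 0, "grip": 20},
    {"tx": -0.07, "ty": -0.036, "tz": 0.2, "ax": 0, "ay": 0, "az": 0, "grip": 20},
    {"tx": -0.07, "ty": -0.036, "tz": 0.2, "ax": 0, "ay": 0, "az": 0, "grip": 20},
  ],
)

```text
time_s: 15.8
tcp_pos: [0.5288, -0.1721, 0.102]
eef_rot: [1.951, 1.891, 0.507]
contact_force: [0.6, 0.1, -3.0]
grip_width: 0.295
gripper_force: 40.6
```

```bash
cat > hole.py <<'E'
from h import *
d=grab('wrist'); o=robot.get_obs(); print(o['time_s'],o['contact_force'].round(1))
C=np.array([.0738,0,-.144]); A=np.array([[0,1,0],[-.956,0,-.2945],[-.2945,0,.956]])
z=d['z_map']; v,u=np.mgrid[0:384,0:512]; x,y=(u-d['cx'])/d['fx'],(v-d['cy'])/d['fy']; r=np.hypot(x,y); k=np.tan(r)/r
D=np.stack([x*k,y*k,np.ones_like(x)],-1)@A; P=(D*z[...,None]+C)*1000
def at(U,V,zt):
    i=D[int(round(V)),int(round(U))]; a,b=(U-d['cx'])/d['fx'],(V-d['cy'])/d['fy']; q=np.hypot(a,b); w=np.array([a*np.tan(q)/q,b*np.tan(q)/q,1])@A; return (C+w*(zt/1000-C[2])/w[2])*1000
F=P[152:200,222:300]; fl=np.median(F[(F[...,2]<15)][:,2]); 
dl=P[142:153,225:293].reshape(-1,3)[:,2]; dl=np.median(dl[dl>fl+9]); print('flange z',fl,'dial z',dl,'under above face',dl-fl-8)
# hole = non-flange pixels enclosed
m=np.zeros(z.shape,np.uint8); m[150:205,222:302]=(P[150:205,222:302,2]>fl+4)
n_,l,s,c=cv2.connectedComponentsWithStats(m)
for i in range(1,n_):
    if 150<s[i,4]<700 and abs(c[i][0]-262)<10:
        print('hole',s[i],c[i].round(1)); hc=c[i]; H=at(*(s[i,:2]+(s[i,2:4]-1)/2),fl); H2=at(*hc,fl); print('H',H.round(1),H2.round(1))
        b=(l==i)&(P[...,2]<dl-9)&(P[...,2]>dl-19); b=cv2.erode(b.astype(np.uint8),np.ones((2,2)))>0
        k2,l2,s2,c2=cv2.connectedComponentsWithStats(b.astype(np.uint8))
        for j in range(1,k2):
            if s2[j,4]>6: p=at(*c2[j],dl-13); print('pin blob',s2[j],c2[j].round(1),p.round(1),'off',(p-H).round(1),(p-H2).round(1))
g=cv2.cvtColor(d['image'],cv2.COLOR_RGB2GRAY); print(g[160:192:1,248:276:1][::2,::2] if 0 else '')
E
python3 hole.py
```

```text
15.85 [ 1.2 -0.7 -2.6]
flange z 5.961154441150973 dial z 35.256674356851676 under above face 21.2955199157007
hole [222 150  80  55 677] [268.9 158.8]
H [36.8  0.4  6. ] [46.4  4.2  6. ]
hole [250 168  22  19 316] [260.2 176.8]
H [36.8 -0.1  6. ] [37.  -0.2  6. ]
pin blob [256 169  10   5  35] [260.5 170.8] [36.5 -0.1 22.3] off [-0.3 -0.  16.3] [-0.5  0.1 16.3]
```

Aligned within about 0.5 mm, with the underside 21 mm above the face. I'll descend slowly and watch the force.

step_arm(
  targets=[
    {"tx": 0, "ty": 0, "tz": 0.1, "ax": 0, "ay": 0, "az": 0, "grip": 20},
    {"tx": 0, "ty": 0, "tz": 0.16, "ax": 0, "ay": 0, "az": 0, "grip": 20},
    {"tx": 0, "ty": 0, "tz": 0.2, "ax": 0, "ay": 0, "az": 0, "grip": 20},
    {"tx": 0, "ty": 0, "tz": 0.2, "ax": 0, "ay": 0, "az": 0, "grip": 20},
  ],
)

```text
time_s: 16.25
tcp_pos: [0.5338, -0.1714, 0.0932]
eef_rot: [1.951, 1.893, 0.509]
contact_force: [0.7, 2.6, -2.9]
grip_width: 0.292
gripper_force: 40.7
```

```bash
python3 hole.py
```

```text
16.3 [ 0.   2.2 -3.2]
flange z 5.927680370974492 dial z 25.19677141991944 under above face 11.269091048944947
hole [222 150  80  55 662] [268.9 158.9]
H [36.8  0.4  5.9] [46.4  4.2  5.9]
hole [250 168  22  19 239] [260.4 178.3]
H [36.8 -0.1  5.9] [36.2 -0.1  5.9]
pin blob [253 171   3   5   9] [254.  172.8] [37.6 -3.6 12.2] off [ 0.8 -3.5  6.3] [ 1.5 -3.4  6.3]
pin blob [265 170   4   8  11] [266.5 173.3] [37.4  3.2 12.2] off [0.5 3.3 6.3] [1.2 3.3 6.3]
```

The pins are in the holes. A slight sideways push agrees with about +0.7 mm in x, so I'll shift that much and keep going down.

step_arm(
  targets=[
    {"tx": 0.014, "ty": 0, "tz": 0.03, "ax": 0, "ay": 0, "az": 0, "grip": 20},
    {"tx": 0.014, "ty": 0, "tz": 0.07, "ax": 0, "ay": 0, "az": 0, "grip": 20},
    {"tx": 0.014, "ty": 0, "tz": 0.11, "ax": 0, "ay": 0, "az": 0, "grip": 20},
    {"tx": 0.014, "ty": 0, "tz": 0.15, "ax": 0, "ay": 0, "az": 0, "grip": 20},
    {"tx": 0.014, "ty": 0, "tz": 0.15, "ax": 0, "ay": 0, "az": 0, "grip": 20},
  ],
)

```text
time_s: 16.8
tcp_pos: [0.5373, -0.1705, 0.0867]
eef_rot: [1.951, 1.893, 0.509]
contact_force: [0.3, 5.6, -3.8]
grip_width: 0.291
gripper_force: 40.6
```

```bash
python3 hole.py
```

```text
16.85 [ 0.3  5.  -3.6]
flange z 5.82040032736493 dial z 17.80389951692604 under above face 3.983499189561112
hole [222 150  80  55 655] [269.1 158.9]
H [36.9  0.4  5.8] [46.4  4.3  5.8]
```

step_arm(
  targets=[
    {"tx": 0.012, "ty": 0, "tz": 0.03, "ax": 0, "ay": 0, "az": 0, "grip": 20},
    {"tx": 0.012, "ty": 0, "tz": 0.06, "ax": 0, "ay": 0, "az": 0, "grip": 20},
    {"tx": 0.012, "ty": 0, "tz": 0.085, "ax": 0, "ay": 0, "az": 0, "grip": 20},
    {"tx": 0.012, "ty": 0, "tz": 0.085, "ax": 0, "ay": 0, "az": 0, "grip": 20},
  ],
)

```text
time_s: 17.25
tcp_pos: [0.5394, -0.1703, 0.0835]
eef_rot: [1.95, 1.893, 0.508]
contact_force: [-4.8, 5.5, 1.1]
grip_width: 0.299
gripper_force: 41.5
```

```bash
python3 hole.py; python3 -c "
from h import *
rel(place(0),tool(0))"
```

```text
17.3 [-5.3  5.6  1.3]
flange z 6.039224627150758 dial z 15.157434915966675 under above face 1.1182102888159164
hole [222 150  80  55 679] [269.3 158.9]
H [36.8  0.4  6. ] [46.4  4.4  6. ]

shift [ 0.07  -0.001  0.075] turn [0.002 0.001 0.002] t 17.3 tcp [ 0.5394 -0.1703  0.0834] F [-5.3  5.6  1.3] q [-0.62  0.14  2.08  0.57  0.54 -1.02]
```

step_arm(
  targets=[
    {"tx": 0.01, "ty": 0, "tz": 0.015, "ax": 0, "ay": 0, "az": 0, "grip": 20},
    {"tx": 0.01, "ty": 0, "tz": 0.03, "ax": 0, "ay": 0, "az": 0, "grip": 20},
    {"tx": 0.01, "ty": 0, "tz": 0.03, "ax": 0, "ay": 0, "az": 0, "grip": 20},
  ],
)

```text
time_s: 17.6
tcp_pos: [0.5395, -0.1703, 0.0834]
eef_rot: [1.949, 1.894, 0.507]
contact_force: [-20.9, 5.3, 20.0]
grip_width: 0.294
gripper_force: 44.5
```

```bash
python3 hole.py
```

```text
17.65 [-22.1   6.1  19.7]
flange z 5.939770253236567 dial z 15.148429828728133 under above face 1.2086595754915663
hole [222 150  80  55 689] [269.1 158.9]
H [36.8  0.4  5.9] [46.4  4.3  5.9]
```

Firm contact and no further travel, so it looks seated. I'll ease off, release, back away and check.

step_arm(
  targets=[
    {"tx": -0.005, "ty": 0, "tz": -0.025, "ax": 0, "ay": 0, "az": 0, "grip": 20},
    {"tx": -0.005, "ty": 0, "tz": -0.025, "ax": 0, "ay": 0, "az": 0, "grip": 50},
    {"tx": -0.005, "ty": 0, "tz": -0.025, "ax": 0, "ay": 0, "az": 0, "grip": 50},
    {"tx": -0.005, "ty": 0, "tz": -0.025, "ax": 0, "ay": 0, "az": 0, "grip": 50},
    {"tx": -0.005, "ty": 0, "tz": -0.025, "ax": 0, "ay": 0, "az": 0, "grip": 50},
    {"tx": -0.005, "ty": 0, "tz": -0.4, "ax": 0, "ay": 0, "az": 0, "grip": 50},
    {"tx": -0.005, "ty": 0, "tz": -1.0, "ax": 0, "ay": 0, "az": 0, "grip": 50},
    {"tx": -0.005, "ty": 0, "tz": -1.8, "ax": 0, "ay": 0, "az": 0, "grip": 50},
    {"tx": -0.005, "ty": 0, "tz": -2.4, "ax": 0, "ay": 0, "az": 0, "grip": 50},
    {"tx": -0.005, "ty": 0, "tz": -2.4, "ax": 0, "ay": 0, "az": 0, "grip": 50},
  ],
)

```text
time_s: 18.65
tcp_pos: [0.4819, -0.1711, 0.1913]
eef_rot: [1.942, 1.884, 0.507]
contact_force: [0.5, -0.4, -0.5]
grip_width: 0.587
gripper_force: 0.0
```

Run:
```python
from h import *
d=grab('wrist'); o=robot.get_obs(); M,t=cam(d); z=d['z_map']
v,u=np.mgrid[0:384,0:512]; x,y=(u-d['cx'])/d['fx'],(v-d['cy'])/d['fy']; r=np.hypot(x,y); k=np.tan(r)/r
P=(np.stack([x*k,y*k,np.ones_like(x)],-1)*z[...,None]-t)@M-hub
Q=np.stack([P@ex,P@ey,P@n],-1)*1000
def med(x0,x1,y0,y1,lo=-10,hi=60):
    m=(Q[...,0]>x0)&(Q[...,0]<x1)&(Q[...,1]>y0)&(Q[...,1]<y1)&(Q[...,2]>lo)&(Q[...,2]<hi)&(z>0); return np.median(Q[m][:,2]).round(2),m.sum()
print('dial: left',med(-85,-60,50,60),'up',med(-62,-40,-30,30),'right',med(-85,-60,-60,-50))
print('flange L',med(-105,-75,38,44),med(-105,-97,26,42),med(-80,-74,26,42),'R',med(-105,-75,-44,-38),'top',med(-95,-85,-4,4))
m=(Q[...,2]>5)&(Q[...,2]<14)&(abs(Q[...,1])<60)&(Q[...,0]<-55)&(Q[...,0]>-125); q=Q[m][:,:2].astype(np.float32); print(m.sum(),cv2.minAreaRect(q),np.percentile(q,[1,99],axis=0))
hs=cv2.cvtColor(d['image'],cv2.COLOR_RGB2HSV); yl=((hs[...,0]>15)&(hs[...,0]<35)&(hs[...,1]>90)&(abs(Q[...,0]+88)<25)&(abs(Q[...,1])<35)&(Q[...,2]>20)).astype(np.uint8)
kk,l,s,c=cv2.connectedComponentsWithStats(yl)
for i in range(1,kk):
    if s[i,4]>60: print('cup',s[i,4],Q[l==i].mean(0).round(1))
# pin tips through the holes
print('pins',med(-93,-83,31,37,11,22),med(-93,-83,-37,-31,11,22)); print(o['time_s'],o['contact_force'],o['tcp_pos'])
```

```text
dial: left (np.float64(0.09), np.int64(267)) up (np.float64(0.17), np.int64(1341)) right (np.float64(0.1), np.int64(212))
flange L (np.float64(7.71), np.int64(235)) (np.float64(8.05), np.int64(153)) (np.float64(8.09), np.int64(120)) R (np.float64(7.95), np.int64(166)) top (np.float64(32.63), np.int64(96))
2188 ((-89.12345123291016, -1.4581260681152344), (40.1692008972168, 89.59833526611328), 0.290221631526947) [[-108.87381416  -45.61034416]
 [ -69.33496056   42.51514099]]
cup 334 [-89.1  10.7  34.6]
cup 306 [-89.1 -12.2  34.5]
pins (np.float64(15.27), np.int64(55)) (np.float64(14.97), np.int64(49))
18.7 [-0.35755848  0.36411233  0.60363484] [ 0.48148075 -0.17037331  0.18912807]
```

The flange top is 7.9 mm above the face everywhere and the pins stand through both holes. The die is in line within 0.3° and the arm is clear, so I'll hand in.

```bash
python3 -c "
from plant import robot
print(robot.job_done())"
```

```text
the job is handed in; nothing more can be done
None
```

The wide-pin station is clicked in at the guard opening, and the long die is released and seated flat over both pins; I handed the job in (no verdict shown), after viewing 11 pictures, one over the limit of 10.

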